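Bed the parcel scale's screw foot on a board

ROBOT

A 6-joint arm with a two-finger parallel gripper is mounted at the origin on the work surface. World frame = base frame: x ahead of the robot, y to its left, z up, the work surface at z = 0. Lengths are in m, angles in rad, forces in N, time in s.
With the tool pointing down it reaches from about 0.375 to 0.975 m from the base axis. Payload 3.8 kg.
Tool frame: the origin (TCP) lies midway between the tips of the shut fingers; the grasp point (between the pads) lies 19 mm behind it; z points along the fingers, y is the line along which they close (so a half turn about z gives the same grasp; the last joint's range is limited). The gripper opens to 88 mm and grips with 3 to 60 N. Pads are 18 mm wide; open, the fingers measure 123 mm over their backs; the gripper's body (75 mm by 187 mm) begins 45 mm behind the grasp point.
Start: joints at [1.307, 0.264, 1.604, -0, 1.274, -0.037], TCP at [0.152, 0.658, 0.206] pointing down, gripper open.
Joint ranges: [-2.63, 2.63], [-0.94, 2.18], [0.31, 2.57], [-1.31, 4.45], [0, 2.66], [-2.55, 2.55]. Speed limits (rad/s): [2.57, 2.57, 3.14, 3.14, 3.14, 3.14].

INTERFACE

Orientations are given as a rotation vector (axis times angle).
In Python, from cell import manip, inverse_kinematics, cams, order gives the robot as it stands. Calls block until the motion is done:
- manip.move_pose(position, orientation): joint-space move of the TCP to a pose.
- manip.move_linear(position, rate=0.15, rot=None): straight line of the TCP; rot=None keeps the orientation; rate is the mean speed in m/s.
- manip.set_joints(angles): joint-space move.
- manip.set_gripper(opening, force=None): finger opening in m; force is the grip in N (None keeps the last); returns when the fingers have stopped.
- manip.dwell(seconds).
- inverse_kinematics(position, orientation): joint angles nearest the present ones, or None.
- manip.state(): the state.
- cams.capture(name): name is "scene" or "top" or "wrist"; returns a dict with "image" (420x560x3 uint8, blue, green, red), "z_map" (420x560 float32, m along the optical axis (not along the pixel's ray), 0 where there is no reading), "intrinsics" (3x3 intrinsics, pixels), "position" and "orientation" of the camera in the world; the wrist camera has in their place "T_tool_cam" (4x4, takes a point from camera to tool coordinates, whose origin is the TCP and whose axes are the flange's). Camera axes: x right, y down, z forward; pixel columns grow to the right and rows downward; lengths in m; the calibration is good to about 2 mm. A picture is of the moment at which its call begins: read the wrist's pose just before it.
A pose or a line that the arm cannot do raises manip.IKError and nothing moves.
- order.close_job(): hands the job in; it is judged then, once.
The state is a dict: "clock": time; "joint_pos": joint angles; "joint_velocities": joint speeds; "tau": joint torques, N m; "tool_pos": TCP position; "tcp_rot": TCP orientation; "contact_force": force on the tool from outside, world axes, zero at the start; "moment": the same for the moment, N m; "gripper_width": finger opening in m; "grasp_force": force on a finger pad.
Only numpy, scipy, OpenCV 4.12 (cv2) and the standard library are available. Lean on these libraries where they do the work, as an engineer would, in place of code of your own. Each camera call takes 0.05 s, during which the arm holds its last target. There are 200 camera calls.

TASK

The outrigger foot of the parcel scale hangs in the air. Slide the plywood board flat under it, so that the whole round sole is over the board, then turn the black bar of the foot clockwise until the sole just takes hold on the board: it should lightly pinch the board, not press hard. Leave the other things where they are and let go.

Things in the scene. Friction and masses are not known exactly. Their poses are not given: they have to be found in the camera images.
- foot_grip (a point): centre of the screw foot's black bar handle (60 mm long, 14 wide, 24 high), on the axis of its upright 12 mm steel stud, half-way up the bar, about 90 mm over the table. x axis along the bar, z up; it turns and sinks with the bar. Clockwise from above lowers bar and foot by 18 mm a turn (2.9 mm per rad), 0.9 to 3.7 rad to the board. The thread stays put (friction 0.06 N m).
- board_center (a point): centre of the loose plywood board, 150 mm long (x axis), 56 mm wide (y axis), 12 mm thick, lying flat on the table; the point is half-way up. About 80 g.
- board: the same board; origin at the centre of its underside, x along its length.
- foot: the whole screw foot; origin on the stud's axis 74 mm below the bar's centre; sinks, does not turn. Its round rubber sole, 40 mm across, turns with the bar; underside 3 mm above to 3 mm below this origin, never known exactly. Once touching, it yields 1 mm per 12 N and rubs: the turning moment grows about 9 mN m per newton. A good touch is 1 to 12 N; over 20 N is too hard.
- scale: the parcel scale, fixed: grey body 250 mm (x) by 230 mm (y), 60 mm high, low console on its +x side; origin under its centre, on the table. The foot's stud is at x = -20, y = -205 mm of this frame, on a 36 mm wide arm off the -y side; arm and boss (40 mm across) lie 38 to 54 mm over the table.
- parcel: cardboard parcel 130 x 120 x 70 mm standing on the scale; leave alone
- pencil_case: blue pencil case 170 x 56 x 42 mm lying on the table near the board; leave alone
- tape_roll: roll of packing tape, 92 mm across, 48 mm high, lying flat; leave alone
- books: stack of four booklets, 130 x 180 mm, 44 mm high; leave alone
- mug: white mug, 76 mm across, 90 mm high; leave alone
- glue_stick: upright glue stick, 29 mm across, 95 mm high; leave alone
- gift_box: small gift box 60 x 60 x 50 mm; leave alone
There are look-alikes about, which are no part of the job. Of the things that look like the board, take the one that is farthest to the robot's left at the start.

How it is judged:
By the outcome, as a careful person would: the job done as asked, in the order asked, and still so for the second after the job is handed in, with the robot touching nothing.
It also fails if it takes over 72 s, if anything falls off the work surface, if the arm or the gripper's body presses on something with over 40 N, if the wrist force passes 120 N, or if a joint passes its speed limit or range.

## Working session

There is one attempt and no reset: what is moved stays moved. The work goes in short steps, each a Python script; the robot and the scene stay as the last script left them, time stands still between calls to the robot, and variables do not carry over. Pictures are saved under pics/ and viewed, at most 10 in all, crops included, and the job is handed in when it is done.

```bash
ls; mkdir -p pics; cat > h.py <<'E'
import numpy as np, cv2
from scipy.spatial.transform import Rotation as R
from cell import manip, inverse_kinematics, cams, order
def Rm(o):
    o=np.array(o,float)
    return o if o.shape==(3,3) else (R.from_rotvec(o).as_matrix() if o.size==3 else R.from_quat(o).as_matrix())
def cap(n):
    s=manip.state(); c=cams.capture(n)
    if n=='wrist':
        T=np.eye(4);T[:3,:3]=Rm(s['tcp_rot']);T[:3,3]=s['tool_pos'];T=T@np.array(c['T_tool_cam'])
        c['Rw'],c['pw']=T[:3,:3],T[:3,3]
    else: c['Rw'],c['pw']=Rm(c['orientation']),np.array(c['position'])
    return c
def rays(c,uv):
    uv=np.atleast_2d(uv).astype(float);K=np.array(c['intrinsics'])
    return np.c_[(uv[:,0]-K[0,2])/K[0,0],(uv[:,1]-K[1,2])/K[1,1],np.ones(len(uv))]@c['Rw'].T
def plane(c,uv,z):
    d=rays(c,uv); return c['pw']+d*((z-c['pw'][2])/d[:,2])[:,None]
def cloud(c):
    h,w=c['z_map'].shape;v,u=np.mgrid[:h,:w]
    return (c['pw']+rays(c,np.c_[u.ravel(),v.ravel()])*c['z_map'].reshape(-1,1)).reshape(h,w,3)
E
python3 - <<'E'
from h import *
import pickle
print(manip.state())
for n in('scene','top'):
    c=cap(n);cv2.imwrite(f'pics/{n}0.png',c['image']);pickle.dump(c,open(n+'.pkl','wb'));print(n,c['pw'],c['orientation'],c['intrinsics'])
E
```

```text
pics
{'clock': 0.0, 'joint_pos': array([ 1.30712543e+00,  2.64745936e-01,  1.60535475e+00, -2.74573511e-06,
        1.27369556e+00, -3.69080225e-02]), 'joint_velocities': array([ 0.00013514,  0.00121876, -0.00017959, -0.00096494,  0.00055263,
       -0.00098038]), 'tau': array([ 2.04933849e-04, -5.02091467e+01, -3.56890869e+01,  7.27954251e-02,
        2.90612719e-02, -1.79972285e-04]), 'tool_pos': array([0.15156242, 0.65696896, 0.20470334]), 'tcp_rot': array([-0.3553971 , -3.1210942 ,  0.00342263]), 'contact_force': array([-0.07182189,  0.47849937, -0.07160459]), 'moment': array([-0.00075726,  0.02212241, -0.03023048]), 'grasp_force': 0.0, 'gripper_width': 0.08832167676806314}
scene [1.13016864 1.12886734 1.00066028] [-0.67697848 -2.52221286  1.27991893] [[546.95067781   0.         283.28696583]
 [  0.         546.95067781 214.99910001]
 [  0.           0.           1.        ]]
top [0.23240795 0.04590225 1.35509093] [-2.10849147  2.10198718 -0.2241229 ] [[494.25247146   0.         280.43083669]
 [  0.         494.25247146 210.70695858]
 [  0.           0.           1.        ]]
```

View pics/top0.png

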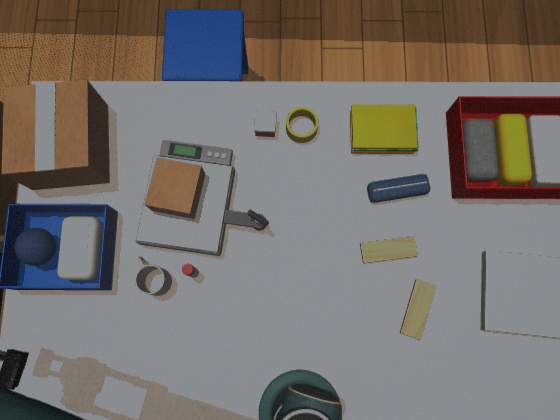

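View pics/scene0.png

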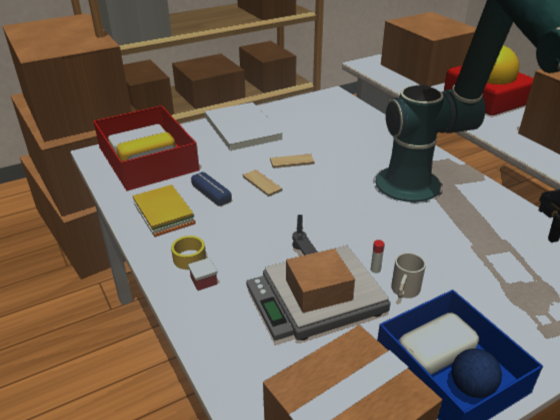

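Top view (up = +x, left = +y): there are two plywood strips, A at (389,249) and B at (418,309). A has the larger y, so it is farther to the robot's left and is the one meant. The foot's bar is at about (258,220) on the scale's arm. Next I measure both boards and confirm in a crop.

```bash
python3 - <<'E'
from h import *
import pickle
c=pickle.load(open('top.pkl','rb'));im=c['image'];hsv=cv2.cvtColor(im,cv2.COLOR_BGR2HSV)
m=((hsv[...,0]>12)&(hsv[...,0]<32)&(hsv[...,1]>60)&(hsv[...,2]>110)).astype(np.uint8)
m[:220]=0;m[:,:340]=0;m[:,480:]=0;m[360:]=0
P=cloud(c)
for k in cv2.findContours(m,0,2)[0]:
    if cv2.contourArea(k)<300: continue
    r=cv2.minAreaRect(k);b=plane(c,cv2.boxPoints(r),.012);ce=plane(c,[r[0]],.012)[0]
    e=b[1]-b[0],b[2]-b[1];L=max(e,key=np.linalg.norm);px=np.int32(r[0])
    print('board',r[0],ce,[np.linalg.norm(x) for x in e],np.degrees(np.arctan2(L[1],L[0])),'z',np.median(P[px[1]-3:px[1]+4,px[0]-3:px[0]+4,2]))
# foot bar: dark, depth height .075-.12 near
g=im.max(2);mm=np.zeros(g.shape,np.uint8);mm[200:240,225:285]=1
z=P[...,2];s=(mm>0)&(z>.08)&(z<.125)
print('bar',s.sum(),P[s].mean(0) if s.sum() else 0, P[s].min(0),P[s].max(0))
u,s_,v=np.linalg.svd((P[s]-P[s].mean(0))[:,:2],full_matrices=0);print(v[0])
# scale body
sm=(z>.045)&(z<.075);sm[:150]=0;sm[260:]=0;sm[:,:120]=0;sm[:,245:]=0
k=max(cv2.findContours(sm.astype(np.uint8),0,2)[0],key=cv2.contourArea);print('scale',cv2.minAreaRect(k))
r=cv2.minAreaRect(k);print(plane(c,cv2.boxPoints(r),.06))
a=cv2.resize(im[190:260,210:300],None,fx=6,fy=6,interpolation=2);b=cv2.resize(im[220:350,340:450],None,fx=420/130,fy=420/130)
b=b[:420];cv2.imwrite('pics/crop1.png',cv2.hconcat([cv2.resize(a,(440,420)),cv2.resize(b,(355,420))]))
E
```

```text
board (418.0127258300781, 309.356689453125) [ 0.25969943 -0.31503168  0.012     ] [np.float64(0.15011767801296538), np.float64(0.05638781374235468)] -19.316008838267923 z 0.013069535493453133
board (388.53082275390625, 249.24615478515625) [ 0.42059348 -0.24359582  0.012     ] [np.float64(0.1498684918441852), np.float64(0.054103433285819055)] -82.66723781942056 z 0.01245411209844871
bar 145 [0.48977423 0.110227   0.10193915] [0.47150474 0.08385733 0.08040876] [0.50984215 0.13665249 0.11111569]
[-0.54375036 -0.83924701]
scale ((194.64698791503906, 200.1328887939453), (104.9288330078125, 101.04529571533203), 8.426968574523926)
[[0.43007778 0.43598705 0.06      ]
 [0.70967738 0.41354427 0.06      ]
 [0.66565065 0.12530208 0.06      ]
 [0.39006941 0.16009791 0.06      ]]
```

View pics/crop1.png

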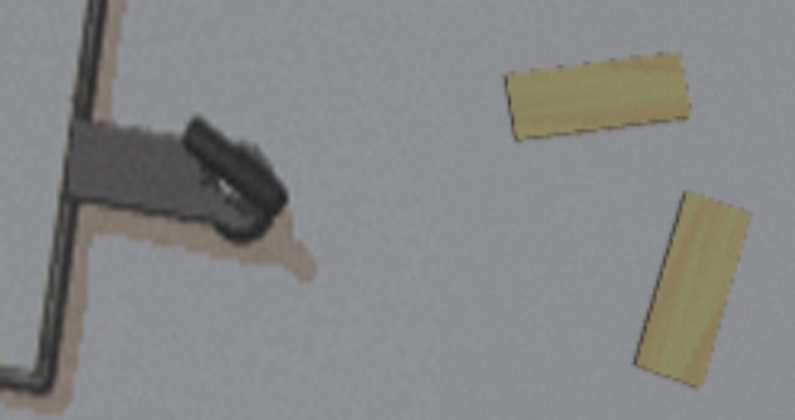

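Confirmed: the crop shows board A (crop centre ≈(598,97)) as the left one, at y = -0.244 against -0.315 for B. Both are 150x55 mm at 12 mm height, which matches. The foot's bar sits at the arm's end. Next I take a close wrist view of the foot, then of the board.

```bash
cat >> h.py <<'E'
def rot(yaw_y):  # tool z down, tool y along yaw angle
    y=np.array([np.cos(yaw_y),np.sin(yaw_y),0]);z=np.array([0,0,-1.]);x=np.cross(y,z)
    return R.from_matrix(np.c_[x,y,z]).as_rotvec()
def best(p,yaw):
    c=[]
    for a in(yaw,yaw+np.pi):
        q=inverse_kinematics(p,rot(a))
        if q is not None:c.append((abs(q[5]),a,q))
    c.sort(key=lambda t:t[0]);return c[0]
E
python3 - <<'E'
from h import *
import pickle
np.set_printoptions(precision=4,suppress=True)
c=cams.capture('wrist');print(c['T_tool_cam'],c['intrinsics'])
T=np.array(c['T_tool_cam'])
yaw=np.radians(7.3)
_,a,q=best([.47,.06,.3],yaw);print(a,q)
Rt=R.from_rotvec(rot(a)).as_matrix();off=Rt@T[:3,3];ax=Rt@T[:3,2];print(off,ax)
def look(target,h):  # put optical axis on target with TCP height h
    p=np.array([0,0,h]);cz=h+off[2];d=ax*((target[2]-cz)/ax[2]);p[:2]=(np.array(target)-d-off)[:2];return p
for n,t,h in(('foot',[.49,.11,.09],.26),('board',[.42,-.244,.012],.2)):
    p=look(t,h);print(p);manip.move_pose(p,rot(a));manip.dwell(.2)
    c=cap('wrist');pickle.dump(c,open(n+'.pkl','wb'));cv2.imwrite(f'pics/w_{n}.png',c['image'])
s=manip.state();print(s['clock'],s['tool_pos'])
b=[cv2.resize(cv2.imread(f'pics/w_{n}.png'),(400,300)) for n in('foot','board')]
cv2.imwrite('pics/w2.png',cv2.hconcat(b))
E
```

```text
[[-0.0005 -0.9555 -0.2951  0.0767]
 [ 1.     -0.0003 -0.0005  0.0006]
 [ 0.0004 -0.2951  0.9555 -0.1779]
 [ 0.      0.      0.      1.    ]] [[291.6464   0.     278.0983]
 [  0.     291.6464 208.9246]
 [  0.       0.       1.    ]]
0.12740903539558607 [ 0.0744 -0.1705  1.8866 -0.      1.4254 -0.053 ]
[-0.0092  0.0762  0.1779] [ 0.037  -0.2927 -0.9555]
[0.4857 0.1404 0.26  ]
[ 0.415  -0.2081  0.2   ]
4.2083 [ 0.4156 -0.2074  0.2002]
```

View pics/w2.png

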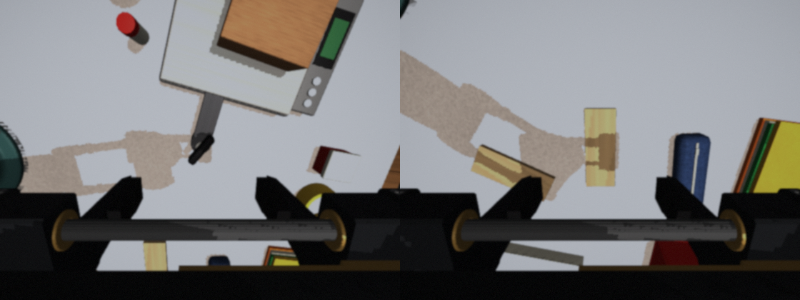

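The wrist pictures show the bar at (201,150) in the left pane and the wanted board at (600,147) in the right pane. The path between them is clear, with the pencil case at (690,165) to the side. I'll measure both with depth.

```bash
python3 - <<'E'
from h import *
import pickle
np.set_printoptions(precision=4,suppress=True)
c=pickle.load(open('foot.pkl','rb'));P=cloud(c);z=P[...,2]
near=np.hypot(P[...,0]-.49,P[...,1]-.11)<.06
zz=z[near&(z>.07)];print(np.percentile(zz,[5,25,50,75,95]))
top=np.percentile(zz,85)
m=(near&(z>top-.006)).astype(np.uint8)
k=max(cv2.findContours(m,0,2)[0],key=cv2.contourArea);r=cv2.minAreaRect(k);b=plane(c,cv2.boxPoints(r),top)
e=b[1]-b[0],b[2]-b[1];L=max(e,key=np.linalg.norm)
print('bar',top,r,b.mean(0),[np.linalg.norm(x) for x in e],np.degrees(np.arctan2(L[1],L[0])),P[m>0].mean(0))
# boss/arm height points
am=(near&(z>.045)&(z<.062));print('arm',am.sum(),np.median(z[am]) if am.any() else 0)
# scale tray edge (depth at scale top)
sm=((z>.05)&(z<.068)&(P[...,1]>.14)).astype(np.uint8);n=P[sm>0];print('scale lowest y corner',n[np.argmin(n[:,1])],n[np.argmin(n[:,0])],np.median(n[:,2]))
c=pickle.load(open('board.pkl','rb'));im=c['image'];hsv=cv2.cvtColor(im,cv2.COLOR_BGR2HSV);P=cloud(c)
m=((hsv[...,0]>10)&(hsv[...,0]<35)&(hsv[...,1]>50)&(np.hypot(P[...,0]-.42,P[...,1]+.244)<.1)&(P[...,2]>.006)).astype(np.uint8)
k=max(cv2.findContours(m,0,2)[0],key=cv2.contourArea);r=cv2.minAreaRect(k)
b=plane(c,cv2.approxPolyDP(k,12,True)[:,0],.012);print('corners',b)
w=plane(c,k[:,0],.012)[:,:2].astype(np.float32);rr=cv2.minAreaRect(w);print('board',rr,np.median(P[m>0][:,2]))
E
```

```text
[0.3003 0.3718 0.3887 0.3939 0.397 ]
bar 0.3954881660055152 ((281.0, 399.0), (40.0, 260.0), 90.0) [0.4825 0.1668 0.3955] [np.float64(0.048094977648088504), np.float64(0.010048333384079084)] 7.308455323131643 [0.483  0.1647 0.3939]
arm 1033 0.051413518717426
scale lowest y corner [0.4814 0.1401 0.0506] [0.3541 0.2769 0.0634] 0.05896710516020792
corners [[ 0.3873 -0.173   0.012 ]
 [ 0.406  -0.3183  0.012 ]
 [ 0.4583 -0.3115  0.012 ]
 [ 0.4389 -0.1663  0.012 ]]
board ((0.4233476519584656, -0.2429487109184265), (0.0556800439953804, 0.14827588200569153), 7.616903305053711) 0.31031665196219566
```

```bash
python3 - <<'E'
from h import *
import pickle
np.set_printoptions(precision=4,suppress=True)
c=pickle.load(open('foot.pkl','rb'));P=cloud(c);z=P[...,2]
near=(np.hypot(P[...,0]-.49,P[...,1]-.11)<.05)&(z<.13)
zz=z[near&(z>.075)];print(len(zz),np.percentile(zz,[5,25,50,75,95]));top=np.percentile(zz,80)
m=(near&(z>top-.006)).astype(np.uint8)
k=max(cv2.findContours(m,0,2)[0],key=cv2.contourArea);w=plane(c,k[:,0],top)[:,:2].astype(np.float32);rr=cv2.minAreaRect(w);print('bar',rr,P[m>0].mean(0))
# dark colour mask
d=((c['image'].max(2)<45)&near&(z>.06)).astype(np.uint8);k=max(cv2.findContours(d,0,2)[0],key=cv2.contourArea);print('dark',cv2.contourArea(k),cv2.minAreaRect(plane(c,k[:,0],top)[:,:2].astype(np.float32)))
# scale tray: front (-y) edge line from depth; arm side points
am=near&(z>.044)&(z<.06);A=P[am];print('arm z',np.median(A[:,2]),A.min(0),A.max(0))
# scale -y face edge via top-of-body points
for x0 in np.arange(.40,.66,.04):
    s=(abs(P[...,0]-x0)<.003)&(z>.045)&(z<.075);print(round(x0,2),P[s][:,1].min() if s.any() else None,end=' ')
cv2.imwrite('pics/wf.png',cv2.resize(c['image'][120:280,200:380],None,fx=3.5,fy=3.5,interpolation=2))
E
```

```text
677 [0.0835 0.0999 0.1025 0.1033 0.1042]
bar ((0.4931213855743408, 0.11332868784666061), (0.0589279904961586, 0.014156969264149666), 57.337005615234375) [0.4935 0.1136 0.1026]
dark 508.5 ((0.492362380027771, 0.11512526869773865), (0.059061191976070404, 0.016377201303839684), 56.79241180419922)
arm z 0.05153418518396752 [0.4739 0.0969 0.0453] [0.5167 0.1597 0.0589]
0.4 None 0.44 0.21148409160733703 0.48 0.09808064078242149 0.52 0.15413966600872056 0.56 0.19512021063032056 0.6 0.1897459148908282 0.64 0.1841994946797768
```

View pics/wf.png

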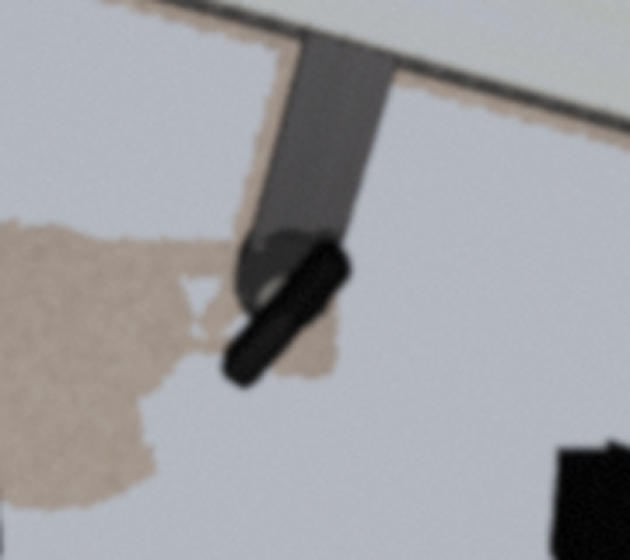

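```bash
python3 - <<'E'
from h import *
np.set_printoptions(precision=4,suppress=True)
def st(t):
    s=manip.state();print(t,round(s['clock'],2),s['tool_pos'],'F',s['contact_force'],'w',round(s['gripper_width'],4),round(s['grasp_force'],1));return s
yaw=np.radians(7.6);u=np.array([-np.sin(yaw),np.cos(yaw)])
g0=np.array([.4233,-.2429])-.05*u;g1=np.array([.4931,.1133])-.085*u
_,a,q=best([*g0,.08],yaw);print(a,q)
manip.move_pose([*g0,.08],rot(a));manip.move_linear([*g0,.004],rate=.08);st('down')
manip.set_gripper(.04,15);st('grip')
d=g1-g0;mid=g0+d*.6
manip.move_linear([*mid,.004],rate=.12);st('mid')
manip.move_linear([*g1,.004],rate=.07);manip.dwell(.2);s=st('end')
import pickle
for n in('top','scene','wrist'):
    c=cap(n);cv2.imwrite(f'pics/{n}1.png',c['image']);pickle.dump(c,open(n+'1.pkl','wb'))
c=pickle.load(open('wrist1.pkl','rb'))['image'];t=pickle.load(open('top1.pkl','rb'))['image'][170:300,180:360]
cv2.imwrite('pics/v1.png',cv2.hconcat([cv2.resize(c,(400,300)),cv2.resize(t,(400,300))]))
E
```

```text
0.13264502315156904 [-0.6453  0.0877  2.0576 -0.      0.9963 -0.7779]
down 5.95 [ 0.4304 -0.2928  0.0045] F [0.2939 0.0318 0.3678] w 0.0881 0.0
grip 6.78 [ 0.4299 -0.2924  0.004 ] F [-0.2905 -0.4969 -0.3358] w 0.0399 0.0
mid 8.58 [ 0.4745 -0.1     0.004 ] F [ 0.122  -0.5822 -0.5025] w 0.04 0.0
end 10.82 [0.5043 0.0289 0.004 ] F [-0.6504  0.1131 -0.2475] w 0.0398 0.0
```

View pics/v1.png

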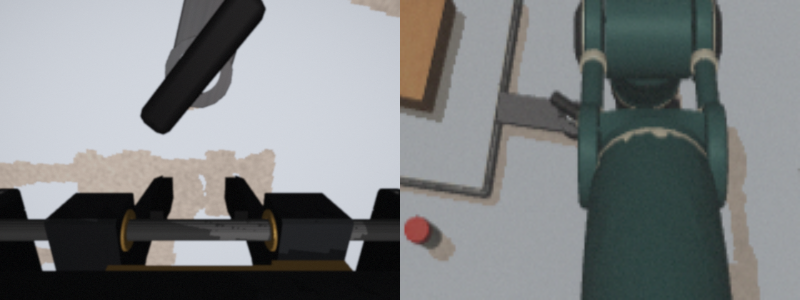

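The board is not in the gripper: the fingers closed to 40 mm on nothing. I'll locate both boards numerically.

```bash
python3 - <<'E'
from h import *
import pickle
np.set_printoptions(precision=4,suppress=True)
for n in('scene','scene1','top1'):
    c=pickle.load(open(n+'.pkl','rb'));im=c['image'];hsv=cv2.cvtColor(im,cv2.COLOR_BGR2HSV);P=cloud(c)
    m=((hsv[...,0]>10)&(hsv[...,0]<35)&(hsv[...,1]>50)&(P[...,2]<.03)&(P[...,2]>.004)&(abs(P[...,1]+.1)<.4)&(P[...,0]>.15)&(P[...,0]<.75)).astype(np.uint8)
    for k in cv2.findContours(m,0,2)[0]:
        if cv2.contourArea(k)<100: continue
        print(n,k[:,0].mean(0),cv2.minAreaRect(plane(c,k[:,0],.012)[:,:2].astype(np.float32)),np.median(P[...,2][cv2.drawContours(m*0,[k],-1,1,-1)>0]))
E
```

```text
scene [260.7302 182.619 ] ((0.42548781633377075, -0.2401062697172165), (0.06059680134057999, 0.1554955244064331), 7.3785505294799805) 0.013660106881696887
scene [293.0189 161.3019] ((0.2663159966468811, -0.31066158413887024), (0.06692442297935486, 0.14866752922534943), 71.32364654541016) 0.013484055449579646
scene1 [257.2115 181.2115] ((0.42566967010498047, -0.24299688637256622), (0.060775917023420334, 0.14963054656982422), 7.5967488288879395) 0.014062781967656424
scene1 [304.7826 159.9565] ((0.22417858242988586, -0.29681599140167236), (0.07000051438808441, 0.06422785669565201), 59.84458923339844) 0.013941309329611684
top1 [417.4494 309.2921] ((0.2606079578399658, -0.31416553258895874), (0.05679353326559067, 0.15004882216453552), 70.63670349121094) 0.012414701974748477
top1 [388.5106 250.0426] ((0.4199439287185669, -0.24291211366653442), (0.05575263500213623, 0.1502247303724289), 7.972857475280762) 0.012255033744515531
```

The board hasn't moved, so the fingers closed above it. The fingertips must retract as they open. I'll go back with the opening just over the board's width and lower until touching the table.

```bash
cat >> h.py <<'E'
np.set_printoptions(precision=4,suppress=True)
def st(t):
    s=manip.state();print(t,round(s['clock'],2),s['tool_pos'],'F',s['contact_force'],'M',s['moment'],'w',round(s['gripper_width'],4),round(s['grasp_force'],1));return s
E
python3 - <<'E'
from h import *
yaw=np.radians(7.7);u=np.array([-np.sin(yaw),np.cos(yaw)])
g0=np.array([.4230,-.2429])-.05*u
_,a,q=best([*g0,.05],yaw)
p=manip.state()['tool_pos'];manip.move_linear([p[0]-.02,p[1]-.1,.05],rate=.2)
manip.move_pose([*g0,.05],rot(a));manip.set_gripper(.07,15)
manip.move_linear([*g0,.006],rate=.1);manip.dwell(.1);f0=st('hi')['contact_force'][2]
z=.004
while z>-.02:
    manip.move_linear([*g0,z],rate=.02);f=manip.state()['contact_force'][2]
    if f-f0>2.5: break
    z-=.0015
st('touch');print('z',z)
E
```

```text
hi 13.88 [ 0.4303 -0.293   0.0067] F [ 0.3524 -0.3606  0.4962] M [-0.0672  0.0695 -0.0075] w 0.0703 0.0
touch 17.88 [ 0.4296 -0.2924 -0.0186] F [-1.0918  0.988   0.1216] M [-0.0888  0.0456 -0.0045] w 0.0703 0.0
z -0.02
```

```bash
python3 - <<'E'
from h import *
import pickle
c=cap('scene');w=cap('wrist');pickle.dump((c,w),open('s2.pkl','wb'))
cv2.imwrite('pics/v2.png',cv2.hconcat([cv2.resize(c['image'][110:230,180:340],(400,300),interpolation=2),cv2.resize(w['image'],(400,300))]))
E
```

```text
(no output)
```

View pics/v2.png

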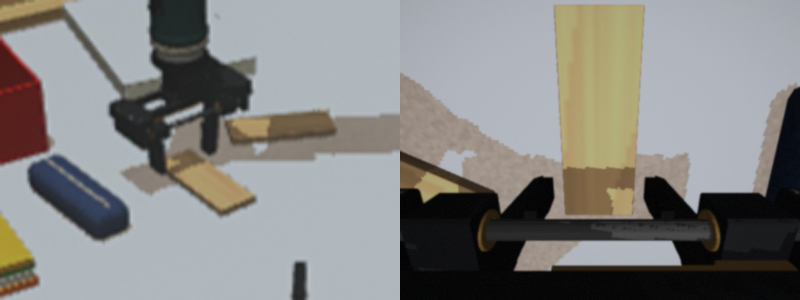

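```bash
python3 - <<'E'
from h import *
import pickle
c,w=pickle.load(open('s2.pkl','rb'))
for n,c in(('scene',c),('wrist',w)):
    P=cloud(c);g=c['image'].max(2)<60
    m=g&(P[...,0]>.36)&(P[...,0]<.5)&(P[...,1]>-.36)&(P[...,1]<-.22)&(P[...,2]<.07)&(P[...,2]>-.05)&(c['z_map']>0)
    Q=P[m];print(n,m.sum())
    for s in(-1,1):
        q=Q[(Q[:,0]-.43)*s>0]
        if len(q): print(s,np.percentile(q,[1,5,50,95],axis=0))
p=np.array([.4296,-.2924,0]);d=w['Rw'].T@(p-w['pw']);K=w['intrinsics'];print('TCP pix',K[:2]@(d/d[2]),'in 400x300',K[:2]@(d/d[2])*.714)
E
```

```text
scene 143
-1 [[ 0.3763 -0.3074  0.0164]
 [ 0.3809 -0.3058  0.0191]
 [ 0.3892 -0.2939  0.0447]
 [ 0.3939 -0.2846  0.0661]]
1 [[ 0.464  -0.2972  0.0177]
 [ 0.4654 -0.2956  0.0203]
 [ 0.476  -0.2806  0.0436]
 [ 0.4803 -0.2731  0.065 ]]
wrist 5783
-1 [[ 0.3776 -0.3058  0.0167]
 [ 0.3792 -0.302   0.0203]
 [ 0.3881 -0.288   0.0459]
 [ 0.3947 -0.2868  0.0656]]
1 [[ 0.4629 -0.2952  0.016 ]
 [ 0.4635 -0.2928  0.0198]
 [ 0.4688 -0.2774  0.0454]
 [ 0.4764 -0.2745  0.0657]]
TCP pix [278.4701 252.99  ] in 400x300 [198.8276 180.6348]
```

```bash
python3 - <<'E'
from h import *
import pickle
c,w=pickle.load(open('s2.pkl','rb'))
f=pickle.load(open('foot.pkl','rb'));b=pickle.load(open('board.pkl','rb'));w1=pickle.load(open('wrist1.pkl','rb'))
T=np.array(w['T_tool_cam']);K=w['intrinsics']
for n,c in(('w.07',w),('w.04',w1),('open',b)):
    h,ww=c['z_map'].shape;v,u=np.mgrid[:h,:ww];zc=c['z_map']
    q=np.stack([(u-K[0,2])/K[0,0]*zc,(v-K[1,2])/K[1,1]*zc,zc],-1)@T[:3,:3].T+T[:3,3]   # tool frame
    m=(c['image'].max(2)<60)&(zc>0)&(abs(q[...,0])<.03)&(abs(q[...,1])<.06)&(q[...,2]>-.12)&(q[...,2]<.01)
    for s in(-1,1):
        t=q[m&(q[...,1]*s>0)];print(n,s,len(t),'z99',np.percentile(t[:,2],99),'inner y',np.percentile(t[:,1]*s,[1]),'x',np.percentile(t[:,0],[2,98]))
E
```

```text
w.07 -1 12643 z99 -0.038218394469506846 inner y [0.0012] x [-0.0056  0.0291]
w.07 1 9720 z99 -0.036894836389513 inner y [0.001] x [-0.0062  0.0293]
w.04 -1 9923 z99 -0.03903683474406292 inner y [0.0011] x [-0.0034  0.0293]
w.04 1 7231 z99 -0.03717037745990261 inner y [0.001] x [-0.0053  0.0295]
open -1 13285 z99 -0.03682224082024286 inner y [0.0012] x [-0.0062  0.0289]
open 1 10432 z99 -0.03632704280543515 inner y [0.001] x [-0.0067  0.0292]
```

The fingertips sit about 34 mm behind the reported TCP at every opening. The wrist and scene depth agree on this, so it's a constant tool offset. I'll continue the guarded descent from here, grip and slide.

```bash
python3 - <<'E'
from h import *
yaw=np.radians(7.7);u=np.array([-np.sin(yaw),np.cos(yaw)])
g0=np.array([.4230,-.2429])-.05*u
z=-.026;manip.move_linear([*g0,z],rate=.03);f0=manip.state()['contact_force'][2]
while z>-.042:
    z-=.0012;manip.move_linear([*g0,z],rate=.03);f=manip.state()['contact_force'][2]
    if f-f0>3: break
st('touch');print('z',z,f0)
z+=.003;manip.move_linear([*g0,z],rate=.03)
manip.set_gripper(.04,15);s=st('grip')
if s['gripper_width']>.05:
    manip.move_linear([*(g0+.05*u),z],rate=.1);st('slid')
    print(z)
E
```

```text
touch 19.88 [ 0.4297 -0.2925 -0.0323] F [-1.9449  2.2647  8.2398] M [0.2429 0.3682 0.0176] w 0.0701 3.9
z -0.0332 0.07978652209108977
grip 20.49 [ 0.4296 -0.2923 -0.0304] F [ 0.1803  0.0103 -2.0105] M [-0.0716  0.0281  0.0349] w 0.0556 15.0
slid 21.14 [ 0.4229 -0.2423 -0.0302] F [-0.1072  0.4895 -0.7551] M [-0.0675  0.0798 -0.0134] w 0.0556 15.0
-0.0302
```

The board is gripped (55.6 mm). Sliding it under the foot now.

```bash
python3 - <<'E'
from h import *
import pickle
yaw=np.radians(7.7);u=np.array([-np.sin(yaw),np.cos(yaw)])
F=np.array([.4931,.1140]);g1=F-.085*u;z=-.0302
manip.move_linear([*(g1-.07*u),z],rate=.13);st('pre')
manip.move_linear([*g1,z],rate=.07);manip.dwell(.1);st('end')
c=cap('wrist');pickle.dump(c,open('w3.pkl','wb'));s3=cap('scene');pickle.dump(s3,open('s3.pkl','wb'))
cv2.imwrite('pics/v3.png',cv2.hconcat([cv2.resize(c['image'],(400,300)),cv2.resize(s3['image'][190:310,230:390],(400,300),interpolation=2)]))
hsv=cv2.cvtColor(c['image'],cv2.COLOR_BGR2HSV);P=cloud(c)
m=((hsv[...,0]>10)&(hsv[...,0]<35)&(hsv[...,1]>50)&(abs(P[...,2]-.012)<.02)).astype(np.uint8)
k=max(cv2.findContours(m,0,2)[0],key=cv2.contourArea);w=plane(c,k[:,0],.012)[:,:2]
uv=np.c_[(w-F)@u,(w-F)@np.array([u[1],-u[0]])];print('board rel foot along',uv.min(0),uv.max(0))
E
```

```text
pre 23.01 [ 0.5137 -0.04   -0.0302] F [-0.1366  0.5162 -0.7036] M [-0.0294  0.1252  0.0008] w 0.056 15.0
end 24.26 [ 0.5046  0.0294 -0.0302] F [ 0.3696 -0.3782 -1.6295] M [-0.0472  0.0627  0.0716] w 0.0558 15.0
board rel foot along [-0.1049 -0.0293] [-0.0077  0.0285]
```

View pics/v3.png

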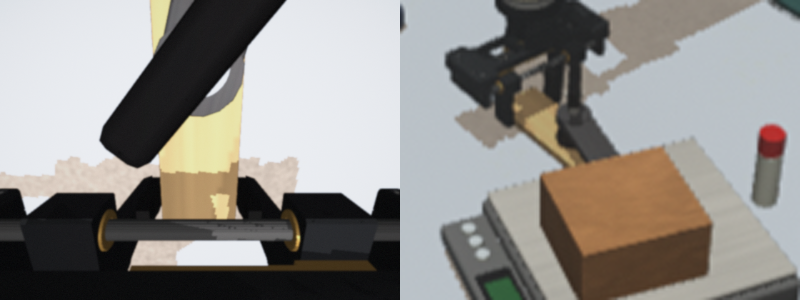

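The board lies flat under the foot, laterally -29/+28 mm about the stud axis. The boss ring is centred over the board in the left pane at (210,85). I'll release it and take the bar.

```bash
python3 - <<'E'
from h import *
import pickle
p=manip.state()['tool_pos'];manip.set_gripper(.07)
manip.move_linear([p[0],p[1],.04],rate=.15)
c=cap('wrist');pickle.dump(c,open('w4.pkl','wb'));P=cloud(c);z=P[...,2]
near=(np.hypot(P[...,0]-.493,P[...,1]-.1135)<.045)&(z<.115)&(c['image'].max(2)<70)
m=(near&(z>.097)).astype(np.uint8)
if m.any():
    k=max(cv2.findContours(m,0,2)[0],key=cv2.contourArea);print('bar',cv2.minAreaRect(plane(c,k[:,0],.103)[:,:2].astype(np.float32)))
F=np.array([.4931,.1136]);yb=np.radians(57.3+90)
manip.move_linear([p[0],p[1],.11],rate=.2)
q=inverse_kinematics([*F,.11],rot(yb));print(q)
manip.set_joints(q);manip.set_gripper(.05)
t=cap('wrist');pickle.dump(t,open('w5.pkl','wb'));st('above')
P=cloud(t);z=P[...,2];m=((np.hypot(P[...,0]-.493,P[...,1]-.1135)<.045)&(z<.115)&(z>.097)&(t['image'].max(2)<70)).astype(np.uint8)
if m.any():
    k=max(cv2.findContours(m,0,2)[0],key=cv2.contourArea);print('bar',cv2.minAreaRect(plane(t,k[:,0],.103)[:,:2].astype(np.float32)))
E
```

```text
bar ((0.4930727481842041, 0.11148656904697418), (0.05786941945552826, 0.013569027185440063), 57.15089416503906)
[ 0.1772  0.0267  2.0603  0.      1.0547 -2.3937]
above 28.43 [0.4931 0.1136 0.11  ] F [ 1.3679 -0.8319  0.2828] M [ 0.0949  0.0814 -0.0178] w 0.0499 0.0
bar ((0.4914588928222656, 0.10944269597530365), (0.05865362659096718, 0.013384691439568996), 57.72269058227539)
```

```bash
cat >> h.py <<'E'
def avg(n=6,dt=.03):
    L=[]
    for _ in range(n): manip.dwell(dt);s=manip.state();L.append(np.r_[s['contact_force'],s['moment']])
    return np.mean(L,0),np.std(L,0)[5]
Z0=.047;Y0=np.radians(147.4);C=np.array([.4923,.1115])
def turn(th):
    q=inverse_kinematics([*C,Z0-.018*th/2/np.pi],rot(Y0-th));manip.set_joints(q)
E
python3 - <<'E'
from h import *
manip.move_linear([*C,.11],rate=.1)
q=inverse_kinematics([*C,.11],rot(Y0));manip.set_joints(q)
manip.move_linear([*C,Z0],rate=.12);a0=avg();print('pre',a0);st('down')
manip.set_gripper(.0,18);st('grip');print('grip',avg())
for th in(.05,.2,.4,.6):
    turn(th);a,sd=avg(5);print(th,round(manip.state()['clock'],2),a,sd)
st('t')
E
```

```text
pre (array([-0.3309,  0.3831, -0.2923,  0.0433,  0.035 ,  0.0003]), np.float64(0.04069157081458002))
down 29.8 [0.4933 0.1117 0.0481] F [-0.9225  0.8257 -0.6786] M [ 0.0314  0.0534 -0.0591] w 0.0503 0.0
grip 30.43 [0.4933 0.1113 0.0477] F [ 1.8365 -1.5243  2.9557] M [-0.2562 -0.0888 -0.0469] w 0.0138 28.2
grip (array([ 1.675 , -2.5341,  3.7834, -0.3257, -0.1571, -0.0459]), np.float64(0.027154070977761385))
0.05 31.05 [ 1.8368 -3.2404  5.3253 -0.398  -0.2256 -0.054 ] 0.018626030183575164
0.2 31.48 [ 1.9649 -3.267   4.8135 -0.4155 -0.2502 -0.0777] 0.030247275626426286
0.4 31.96 [ 2.6114 -3.6278  5.6775 -0.4696 -0.2985 -0.0756] 0.03267655465328415
0.6 32.43 [ 1.9982 -3.0723  5.1468 -0.4981 -0.3453 -0.0557] 0.03310923593371842
t 32.43 [0.4934 0.1113 0.0459] F [ 2.136  -3.7518  4.7306] M [-0.4867 -0.349  -0.0214] w 0.0138 28.2
```

The bar turns along with the grip. I'll keep turning in small steps and watch the turning moment.

```bash
python3 - <<'E'
from h import *
th=.6;B=[];L=[]
while th<3.95:
    th+=.1;turn(th);a,sd=avg(8,.02);L.append((round(th,2),round(a[5],3),round(a[2],1)))
    if len(B)>=3 and abs(a[5]-np.median(B))>.04:
        a2,_=avg(14,.02);L.append(('re',round(a2[5],3),round(a2[2],1)))
        if abs(a2[5]-np.median(B))>.035: break
    B.append(a[5])
print(L);st('stop')
E
```

```text
[(0.7, np.float64(-0.075), np.float64(5.2)), (0.8, np.float64(-0.077), np.float64(5.2)), (0.9, np.float64(-0.068), np.float64(5.1)), (1.0, np.float64(-0.076), np.float64(4.8)), (1.1, np.float64(-0.079), np.float64(5.2)), (1.2, np.float64(-0.094), np.float64(5.3)), (1.3, np.float64(-0.082), np.float64(5.1)), (1.4, np.float64(-0.087), np.float64(5.2)), (1.5, np.float64(-0.076), np.float64(5.5)), (1.6, np.float64(-0.102), np.float64(5.9)), (1.7, np.float64(-0.097), np.float64(5.9)), (1.8, np.float64(-0.06), np.float64(6.5)), (1.9, np.float64(-0.041), np.float64(6.9)), (2.0, np.float64(-0.001), np.float64(6.9)), ('re', np.float64(0.007), np.float64(7.1))]
stop 38.03 [0.4934 0.111  0.0422] F [ 1.0925 -4.8757  6.7965] M [-0.8628 -0.3332  0.0308] w 0.0138 28.3
```

Contact began at about 1.7 rad. The moment has risen by about 0.10 N m since, so the press is about 10 N. That is near the upper bound, so I'll back off slightly while watching for the moment to reverse.

```bash
python3 - <<'E'
from h import *
def yaw(): 
    y=R.from_rotvec(manip.state()['tcp_rot']).as_matrix()[:,1];return np.mod(np.arctan2(y[1],y[0]),2*np.pi)
print('yaw lag',[round(Y0-2.0-yaw(),4) for _ in range(2)])
for th in(1.96,1.92,1.88,1.84):
    turn(th);a,_=avg(12,.02);print(th,a,round(np.mod(Y0-th-yaw()+3,2*np.pi)-3,4),round(manip.state()['clock'],2))
E
```

```text
yaw lag [np.float64(-0.0014), np.float64(-0.0014)]
1.96 [ 1.6838 -4.789   7.1314 -0.8647 -0.3058 -0.053 ] -0.0011 38.48
1.92 [ 1.6181 -4.9814  6.994  -0.8516 -0.3168 -0.0546] -0.0011 38.93
1.88 [ 1.5442 -4.8256  6.7241 -0.842  -0.3339 -0.0447] -0.0011 39.38
1.84 [ 1.9197 -5.0487  6.711  -0.8317 -0.3323 -0.0211] -0.0012 39.83
```

The screw follows in reverse. It now sits about 0.14 rad past first touch, which is about 5 N. Next I let go and check.

```bash
python3 - <<'E'
from h import *
import pickle
manip.set_gripper(.05);p=manip.state()['tool_pos']
manip.move_linear([p[0],p[1],.14],rate=.12);st('up')
manip.move_pose([.42,-.1,.25],rot(.13));manip.dwell(.2);st('away')
t=cap('top');s=cap('scene');pickle.dump((t,s),open('fin.pkl','wb'))
cv2.imwrite('pics/fin.png',cv2.hconcat([cv2.resize(t['image'][180:270,200:320],(400,300),interpolation=2),cv2.resize(s['image'][190:310,230:390],(400,300),interpolation=2)]))
P=cloud(t);hsv=cv2.cvtColor(t['image'],cv2.COLOR_BGR2HSV)
m=((hsv[...,0]>10)&(hsv[...,0]<35)&(hsv[...,1]>50)&(abs(P[...,2]-.012)<.012)&(np.hypot(P[...,0]-.49,P[...,1]-.08)<.13)).astype(np.uint8)
Q=plane(t,np.argwhere(m)[:,::-1],.012)[:,:2];a=np.radians(7.7);u=np.array([-np.sin(a),np.cos(a)]);n=np.array([u[1],-u[0]])
d=Q-[.4928,.1118];print(len(Q),'along',np.percentile(d@u,[1,99]),'lat',np.percentile(d@n,[1,99]),'lat yaw',np.polyfit(d@u,d@n,1))
E
```

```text
up 41.48 [0.4913 0.1114 0.1392] F [ 0.9044  0.4298 -0.2874] M [-0.0978  0.0646 -0.0229] w 0.0499 0.0
away 42.67 [ 0.42  -0.099  0.249] F [0.1003 0.4717 0.1853] M [-0.0737  0.0277 -0.0331] w 0.05 0.0
781 along [-0.1077  0.0383] lat [-0.0302  0.0249] lat yaw [-0.1372 -0.0127]
```

View pics/fin.png

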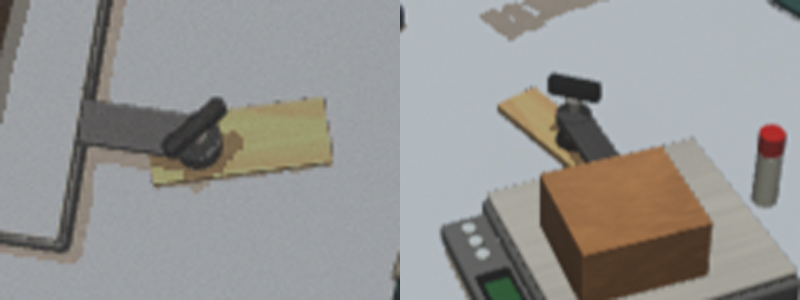

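The picture shows the bar turned by about 105° and the boss at (200,150) over the board, with the board reaching at least 24 mm beyond the stud axis on every side. The gripper is clear, so I'm handing in.

```bash
python3 -c "
from h import *
print(order.close_job())"
```

```text
the job is handed in; nothing more can be done
None
```

I handed the job in at about 43 s: the left-hand board lies flat under the foot with the whole sole over it, and the bar was turned clockwise to a light touch of about 5 N, estimated from the turning moment (I overshot to about 10 N and turned back 0.16 rad), and the gripper is clear.

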